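Sweep the leek rounds off the board into the scrap tray

TASK

Clear the leek scraps: with the fingertips, sweep the three leek rounds along the chopping board and off its edge into the open steel scrap tray beside it, without picking any of them up. Leave the onion half and the salt pot where they are on the board.

Things in the scene. Friction and masses are not known exactly. Their poses are not given: they have to be found in the camera images.
- board: Chopping board, a block of patchworked brown end-grain wood, fixed to the counter: 280 (x) x 300 (y) x 40 mm thick. Origin: centre of its underside, on the counter; its top is 40 mm above the counter. x runs away from the robot, y to the left; the tray stands against one of its two y edges, the lidded box against the other.
- tray: Open straight-walled steel scrap tray, fixed, 240 (x) x 130 (y) x 38 mm high over all, walls 3 mm, floor about 3 mm, empty. Its 240 mm side runs along the left or the right edge of the board (2 mm gap), its rim 2 mm below the board's top. Origin: centre of its underside, on the counter; axes parallel to the board's.
- lidded_box: Closed steel box, fixed, of the tray's outer size but with a flat lid (top at 38 mm) and a small black knob (24 mm across, 14 mm high), along the other edge of the board. Origin: centre of its underside.
- onion_half: Half a peeled onion lying on its cut face on the board: a pale dome 64 mm across, 33 mm high, about 90 g, loose. Origin: centre of its underside.
- salt_pot: White upright cylindrical salt pot with a steel top standing on the board: 44 mm across, 70 mm high, about 200 g, loose. Origin: centre of its underside.
- leek0_center (a point): One of three loose leek rounds: a short pale-green disc with rings on its faces, 36 mm across and 20 mm high, 18 to 35 g, lying flat on the board; it slides when pushed low. This point is its centre, 10 mm above its underside.
- leek1_center (a point): One of three loose leek rounds: a short pale-green disc with rings on its faces, 36 mm across and 20 mm high, 18 to 35 g, lying flat on the board; it slides when pushed low. This point is its centre, 10 mm above its underside.
- leek2_center (a point): One of three loose leek rounds: a short pale-green disc with rings on its faces, 36 mm across and 20 mm high, 18 to 35 g, lying flat on the board; it slides when pushed low. This point is its centre, 10 mm above its underside.
- leek0: The same leek round, origin at the centre of its underside (z up along its axis).
- leek1: The same leek round, origin at the centre of its underside (z up along its axis).
- leek2: The same leek round, origin at the centre of its underside (z up along its axis).

How it is judged:
At the end, for the whole second after the job is handed in: All three leek rounds lie at rest inside the tray (centres inside its walls and below its rim, under 36 mm above the counter); onion half and salt pot within 20 mm of where they started and upright (x of leek0_center in the frame of tray between -0.117 and 0.117 m and y of leek0_center in the frame of tray between -0.062 and 0.062 m and height (world z) of each of leek0_center, leek1_center, leek2_center below 0.036 m and linear speed of each of leek0, leek1, leek2 below 0.02 m/s and x of leek1_center in the frame of tray between -0.117 and 0.117 m and y of leek1_center in the frame of tray between -0.062 and 0.062 m and x of leek2_center in the frame of tray between -0.117 and 0.117 m and y of leek2_center in the frame of tray between -0.062 and 0.062 m and distance of each of onion_half, salt_pot from where it was at the start of the episode below 0.02 m and angle between each of onion_half, salt_pot's own z axis and vertical below 0.35 rad); the robot touches nothing.
It fails at once if a leek round is picked up (its centre rises more than 18 mm above where it lay) (height (world z) of any of leek0_center, leek1_center, leek2_center above 0.068 m).
It fails at once if the onion half or the salt pot is pushed more than 20 mm from its place, or tipped (distance of any of onion_half, salt_pot from where it was at the start of the episode above 0.02 m or angle between any of onion_half, salt_pot's own z axis and vertical above 0.35 rad).
It also fails if it takes over 58 s, if anything falls off the work surface, if the arm or the gripper's body presses on something with over 40 N, if the wrist force passes 120 N, or if a joint passes its speed limit or range.

ROBOT

A 6-joint arm with a two-finger parallel gripper is mounted at the origin on the work surface. World frame = base frame: x ahead of the robot, y to its left, z up, the work surface at z = 0. Lengths are in m, angles in rad, forces in N, time in s.
With the tool pointing down it reaches from about 0.35 to 0.975 m from the base axis. Payload 4.9 kg.
Tool frame: the origin (TCP) lies on the mounting face of the last link; the fingertips stand 173 mm ahead of it and the grasp point (between the pads) lies 155 mm ahead of it (tcp_to_grasp is the distance from the TCP to the grasp point, in m); z points along the fingers, y is the line along which they close (so a half turn about z gives the same grasp; the last joint's range is limited). The gripper opens to 85 mm and grips with 20 to 120 N. Pads are 22 mm wide; open, the fingers measure 114 mm over their backs; the gripper's body (76 mm by 85 mm) begins 54 mm behind the grasp point. The pads swing forward as they close: fully open they stand 13 mm farther back than shut.
Start: joints at [-1.392, 0.053, 1.613, -0, 1.476, -0.119], TCP at [0.183, -0.597, 0.405] pointing down, gripper open.
Joint ranges: [-3.01, 3.01], [-1.01, 2.22], [0.06, 2.58], [-1.02, 4.17], [0.09, 2.62], [-3.14, 3.14]. Speed limits (rad/s): [2.57, 2.57, 3.14, 3.14, 3.14, 3.14].

INTERFACE

Orientations are given as a rotation vector (axis times angle).
In Python, from station import get_obs, get_image, calibration, finish_job, tcp_to_grasp gives the robot as it stands. The module is installed in compiled form; this text tells all that it offers.
- The arm moves only by the tool arm_command, never from a script. Its argument "plan" is a list that holds one entry, the list of rows, each a list of 6 numbers: the shift along the tool's x, y, z in cm, then the turn, a rotation vector about the tool's x, y, z in rad. A call has 1 to 12 rows; each row is the pose to reach, as a shift and turn from the pose commanded when the call began, along the tool's axes at that moment; what a row does not reach only later rows make up. A row lasts 1/12 s, in which the tool goes at most 41.7 mm and 7.16 degrees, less where a joint would pass 70% of its speed; a pose out of reach is approached as far as the arm can. A call with a gripper value outside its range is refused whole. "gripper" is the closure, from -1 (fully open) to 1 (shut), set as the call begins (left out, the last holds). The fingers move at their own pace and stop on an object; "force" is the grip in N (left out, the last holds). Time passes only in rows, so rows that repeat a pose let the fingers close. It gives the time, the measured TCP pose, the force, the opening and the grip force at its end, in the units of the state.
- get_obs(): the state, without advancing time (a new reading comes with each control period).
- get_image(name): name is "side" or "top"; returns (picture, depth): 480x640x3 uint8, blue, green, red; 480x640 float32, m along the optical axis (not along the pixel's ray), 0 where there is no reading.
- calibration(name): a dict with "fx", "fy", "cx", "cy" (pixels), "dist" ([k1, k2, p1, p2, k3] as OpenCV has them; the pictures are not rectified), "pose" (4x4, takes a point from camera to world coordinates). Camera axes: x right, y up, looking along -z (the intrinsics and any distortion apply to the point x, -y, -z); pixel columns grow to the right and rows downward; lengths in m; the calibration is good to about 2 mm. A picture is of the moment at which its call begins. calibration takes no time and is no camera call.
- finish_job(): hands the job in; it is judged then, once.
The state is a dict: "t": time; "q": joint angles; "dq": joint speeds; "effort": joint torques, N m; "tool_pos": TCP position; "tool_rot": TCP orientation; "contact_force": force on the tool from outside, world axes, zero at the start; "wrist_torque": the same for the moment, N m; "opening": finger opening in m; "grip_force": force on a finger pad.
Only numpy, scipy, OpenCV 4.12 (cv2) and the standard library are available. Lean on these libraries where they do the work, as an engineer would, in place of code of your own. Each camera call takes 0.05 s, during which the arm holds its last target. There are 200 camera calls.

## Working session

There is one attempt and no reset: what is moved stays moved. The work goes in short steps, Python scripts to look and compute and a tool call to move; the robot and the scene stay as the last step left them, time stands still between calls to the robot, and variables do not carry over. Pictures are saved under pics/ and viewed, at most 10 in all, crops included, and the job is handed in when it is done.

Besides the shell and the picture viewer there is one more tool, called after ">>>" by a JSON object that holds its "fn" and its "kwargs", one argument or row to a line. arm_command: Moves the arm, as the interface text tells. Its arguments: {"type":"object","properties":{"plan":{"type":"array"},"gripper":{"type":"number"},"force":{"type":"number"}},"required":["plan"]}

```bash
mkdir -p pics; python3 - <<'E'
from station import *
import cv2,numpy as np
print(get_obs(), tcp_to_grasp)
for n in("top","side"):
    im,d=get_image(n); cv2.imwrite(f"pics/{n}0.png",im); np.savez(f"{n}0.npz",im=im,d=d)
    c=calibration(n); print(n,c)
E
```

```text
{'t': 0.0, 'q': array([-1.39200770e+00,  5.33566291e-02,  1.61430500e+00, -1.27219531e-05,
        1.47599922e+00, -1.18968787e-01]), 'dq': array([-0.00016667, -0.00177269,  0.00068761,  0.00103322,  0.00129601,
        0.00104154]), 'effort': array([-5.15281699e-04, -3.93682837e+01, -3.70177174e+01, -1.12073419e-04,
        7.12594439e-03, -3.05260073e-06]), 'tool_pos': array([ 0.18332975, -0.59722335,  0.40345622]), 'tool_rot': array([-3.10479611e+00, -4.65685662e-01,  1.16960148e-04]), 'contact_force': array([ 0.45732891, -0.2788444 , -0.66215834]), 'wrist_torque': array([-0.00210803, -0.01313061, -0.02257188]), 'grip_force': 0.0, 'opening': 0.08540868242325822} 0.1547
top {'fx': 450.084234060282, 'fy': 450.084234060282, 'cx': 327.39721916123796, 'cy': 243.18865079816794, 'dist': array([-0.00043519,  0.        ,  0.        ,  0.        ,  0.        ]), 'pose': array([[-0.22972782,  0.95000575, -0.21145735,  0.41974396],
       [-0.9732527 , -0.22377566,  0.05199656,  0.03724416],
       [ 0.00207802,  0.21774649,  0.97600315,  0.78773934],
       [ 0.        ,  0.        ,  0.        ,  1.        ]])}
side {'fx': 555.151187260247, 'fy': 555.151187260247, 'cx': 322.6864574279102, 'cy': 236.20174227473706, 'dist': array([-0.03960221,  0.        ,  0.        ,  0.        ,  0.        ]), 'pose': array([[-0.96395052,  0.18095476, -0.19507631,  0.39389968],
       [-0.26584743, -0.68572748,  0.67757138,  0.65057023],
       [-0.01115942,  0.70500582,  0.70911372,  0.71995802],
       [ 0.        ,  0.        ,  0.        ,  1.        ]])}
```

View pics/top0.png

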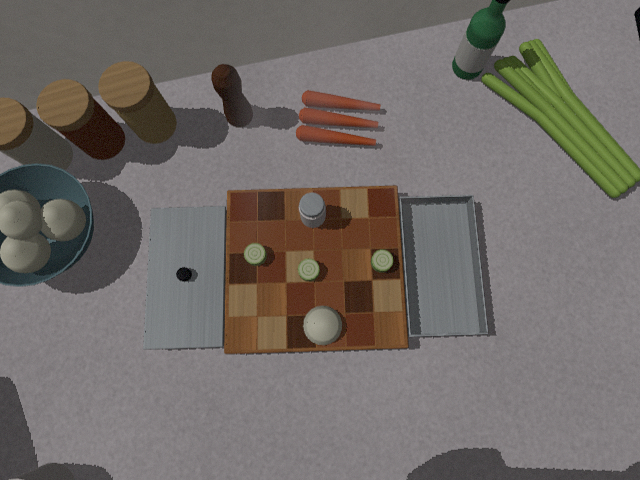

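View pics/side0.png

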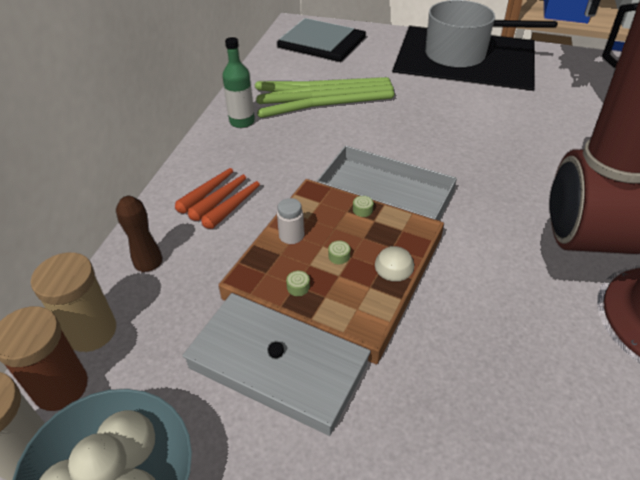

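The top view shows the board with the tray on its right, which is the -y side (about x 402–487 px), and the lidded box on its left. The leeks are at about (255,254), (309,269) and (383,261), the onion at (323,325) and the salt pot at (312,210). The side view agrees.

```bash
cat > h.py <<'E'
import cv2,numpy as np
from station import *
def ray(n,uv,z):
    c=calibration(n);K=np.array([[c['fx'],0,c['cx']],[0,c['fy'],c['cy']],[0,0,1]])
    p=cv2.undistortPoints(np.array(uv,float).reshape(-1,1,2),K,c['dist']).reshape(-1,2)
    d=np.c_[p[:,0],-p[:,1],-np.ones(len(p))]@c['pose'][:3,:3].T
    o=c['pose'][:3,3]
    return o+d*((z-o[2])/d[:,2])[:,None]
def blobs(mask,amin=60):
    k,_=cv2.findContours(mask,cv2.RETR_EXTERNAL,cv2.CHAIN_APPROX_NONE)
    return [c for c in k if cv2.contourArea(c)>amin]
def leeks(n,im):
    hsv=cv2.cvtColor(im,cv2.COLOR_BGR2HSV)
    m=cv2.inRange(hsv,(30,40,60),(50,255,255))
    out=[]
    for c in blobs(m,60):
        (u,v),r=cv2.minEnclosingCircle(c)
        if r<20: out.append((round(u,1),round(v,1),round(r,1),cv2.contourArea(c)))
    return out
E
python3 - <<'E'
from h import *
T=np.load('top0.npz');S=np.load('side0.npz')
for n,D in(('top',T),('side',S)):
    im,d=D['im'],D['d']
    for l in leeks(n,im): print(n,l,ray(n,[l[:2]],.05).round(4), 'd',d[int(l[1]),int(l[0])])
im=T['im'];hsv=cv2.cvtColor(im,cv2.COLOR_BGR2HSV)
m=cv2.inRange(hsv,(3,90,30),(25,255,255));m[:170]=0
m=cv2.morphologyEx(m,cv2.MORPH_CLOSE,np.ones((5,5)))
c=max(blobs(m),key=cv2.contourArea)
w=ray('top',c.reshape(-1,2),.04)
r=cv2.minAreaRect((w[:,:2]*1000).astype(np.float32));print('board',r,cv2.boxPoints(r))
# onion, pot
for nm,(u,v) in dict(onion=(323,325),pot=(312,210)).items():
    print(nm,hsv[v-12:v+13:6,u].tolist(),ray('top',[(u,v)],.05))
# depth points -> heights, pot/onion segmentation in world
def cloud(n,d):
    v,u=np.nonzero(d>0);P=ray(n,np.c_[u,v],0.);o=calibration(n)['pose'][:3,3]
    R=calibration(n)['pose'][:3,:3]; dep=-((P-o)@R)[:,2]
    return o+(P-o)*(d[v,u]/dep)[:,None]
for n,D in(('top',T),('side',S)):
    P=cloud(n,D['d'])
    Q=P[(P[:,2]>.048)&(P[:,2]<.13)&(P[:,0]<.75)&(P[:,0]>.3)&(abs(P[:,1])<.3)]
    bx=((Q[:,:2]-[.3,-.3])*500).astype(int)
    g=np.zeros((300,300),np.uint8);g[bx[:,0],bx[:,1]]=1
    g=cv2.morphologyEx(g,cv2.MORPH_CLOSE,np.ones((3,3)))
    N,L=cv2.connectedComponents(g)
    for i in range(1,N):
        q=Q[L[bx[:,0],bx[:,1]]==i]
        if len(q)>60:
            (a,b),r=cv2.minEnclosingCircle((q[:,:2]*1000).astype(np.float32));print(n,'blob',len(q),round(a),round(b),'r',round(r),'z',q[:,2].max().round(3))
for nm,uv in dict(trayTL=(402,198),trayTR=(472,197),trayBR=(487,333),trayBL=(411,336)).items(): print(nm,ray('top',[uv],.038).round(3))
E
```

```text
top (308.5, 269.2, 11.2, 339.5) [[0.5438 0.0386 0.05  ]] d 0.73600566
top (381.4, 260.4, 11.5, 360.0) [[ 0.5304 -0.0829  0.05  ]] d 0.73685426
top (254.7, 253.8, 11.2, 334.5) [[0.5897 0.1203 0.05  ]] d 0.7425626
side (297.6, 283.2, 12.7, 435.0) [[0.5886 0.1209 0.05  ]] d 0.85958004
side (339.0, 252.3, 11.8, 377.5) [[0.5421 0.0397 0.05  ]] d 0.9048419
side (362.8, 206.0, 11.0, 323.5) [[ 0.5288 -0.0818  0.05  ]] d 0.97938687
board ((548.878173828125, 28.567977905273438), (298.5169372558594, 278.1319274902344), 78.55563354492188) [[ 382.96182   -90.129944]
 [ 655.5639   -145.31586 ]
 [ 714.79456   147.2659  ]
 [ 442.19244   202.45181 ]]
onion [[30, 30, 138], [26, 26, 145], [30, 24, 150], [28, 31, 142], [28, 30, 136]] [[0.44953943 0.03592798 0.05      ]]
pot [[90, 9, 120], [98, 8, 124], [105, 8, 125], [0, 5, 52], [174, 18, 71]] [[0.64211347 0.01019205 0.05      ]]
top blob 1160 450 37 r 31 z 0.074
top blob 383 529 -83 r 18 z 0.063
top blob 385 542 39 r 18 z 0.063
top blob 386 589 120 r 18 z 0.064
top blob 150 584 242 r 12 z 0.054
top blob 750 634 11 r 22 z 0.113
side blob 916 450 40 r 31 z 0.074
side blob 299 528 -81 r 20 z 0.063
side blob 368 543 39 r 20 z 0.063
side blob 414 590 122 r 19 z 0.065
side blob 181 584 244 r 12 z 0.055
side blob 975 634 14 r 22 z 0.112
trayTL [[ 0.631 -0.148  0.038]]
trayTR [[ 0.605 -0.268  0.038]]
trayBR [[ 0.376 -0.222  0.038]]
trayBL [[ 0.4   -0.1    0.038]]
```

>>> {"fn": "arm_command", "kwargs": {
  "plan": [
    [[2.7,-2.3,0.2,0,0,-0.06],[5.4,-4.6,0.4,0,0,-0.12],[8.1,-6.9,0.6,0,0,-0.18],[10.8,-9.2,0.8,0,0,-0.24],[13.5,-11.5,1,0,0,-0.3],[16.2,-13.8,1.2,0,0,-0.36],[18.9,-16.1,1.4,0,0,-0.42],[21.6,-18.4,1.6,0,0,-0.48],[24.3,-20.7,1.8,0,0,-0.54],[27,-23,2,0,0,-0.6],[29.7,-25.3,2.2,0,0,-0.66],[32.4,-27.6,2.4,0,0,-0.72]]
  ],
  "gripper": 0.29
}}

```text
t: 1.1
tool_pos: [0.4125, -0.2368, 0.3802]
tool_rot: [-2.741, -1.534, 0.0]
contact_force: [0.6, -0.3, -0.5]
opening: 0.0302
grip_force: 0.0
```

```bash
cat >> h.py <<'E'
from scipy.spatial.transform import Rotation as Ro
C=np.array([.549,.0285]);a=np.radians(-11.45)
XB=np.array([np.cos(a),np.sin(a)]);YB=np.array([-np.sin(a),np.cos(a)])
RG=np.column_stack([np.r_[YB,0],np.r_[XB,0],[0,0,-1]])
def go(xb,yb,z):
    o=get_obs();R=Ro.from_rotvec(o['tool_rot'])
    p=np.r_[C+XB*xb/1000+YB*yb/1000,z]
    print('t',o['t'],'open',o['opening'],'F',o['contact_force'].round(1),'z',o['tool_pos'][2].round(4))
    r=o['tool_pos'][:2]-C;print('board xy mm',(r@XB*1000).round(1),(r@YB*1000).round(1))
    print('shift cm',(R.inv().apply(p-o['tool_pos'])*100).round(2),'turn',(R.inv()*Ro.from_matrix(RG)).as_rotvec().round(3))
E
python3 -c "
from h import *
go(2.4,-66,.33)"
```

```text
t 1.1 open 0.03015020867616424 F [ 0.6 -0.3 -0.5] z 0.3802
board xy mm -81.1 -287.1
shift cm [23.63  0.25  5.02] turn [-0.   -0.   -0.35]
```

>>> {"fn": "arm_command", "kwargs": {
  "plan": [
    [[2.6,0,0.5,0,0,-0.04],[5.2,0,1,0,0,-0.08],[7.9,0.1,1.5,0,0,-0.12],[10.5,0.1,2.1,0,0,-0.16],[13.1,0.1,2.7,0,0,-0.2],[15.7,0.2,3.3,0,0,-0.24],[18.3,0.2,4,0,0,-0.28],[21,0.2,4.5,0,0,-0.32],[23.6,0.2,5,0,0,-0.35],[23.6,0.2,5,0,0,-0.35],[23.6,0.2,5,0,0,-0.35]]
  ]
}}

```text
t: 2.02
tool_pos: [0.5378, -0.0378, 0.3297]
tool_rot: [-2.432, -1.986, 0.002]
contact_force: [0.3, 0.0, -0.1]
opening: 0.0303
grip_force: 0.0
```

```bash
python3 -c "
from h import *
go(2.4,-66,.218)
im,d=get_image('side');cv2.imwrite('pics/s1.png',im)"
```

```text
t 2.0167 open 0.03032646189874156 F [ 0.3  0.  -0.1] z 0.3297
board xy mm 2.2 -67.3
shift cm [ 0.13  0.04 11.17] turn [-0.002  0.    -0.001]
```

View pics/s1.png

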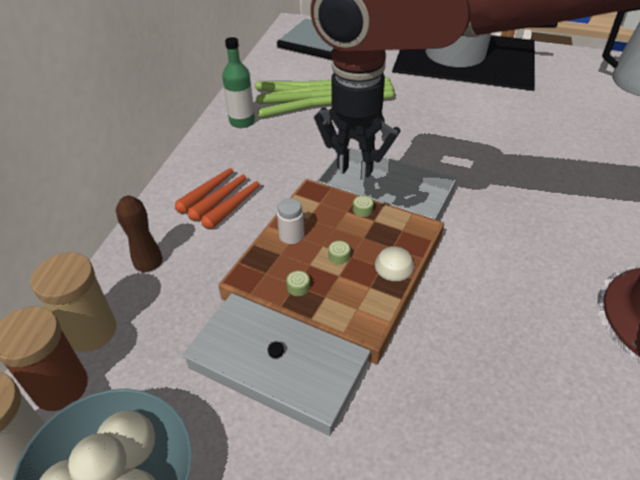

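The gripper hovers over the board. The fingertips are near (340,170) and (367,176), and the knuckles spread wider above them. I'll measure the gripper's width by height before passing the pot.

```bash
python3 - <<'E'
from h import *
o=get_obs();R=Ro.from_rotvec(o['tool_rot'])
im,d=get_image('side');c=calibration('side')
v,u=np.nonzero(d>0);P=ray('side',np.c_[u,v],0.);q=c['pose'][:3,3]
dep=-((P-q)@c['pose'][:3,:3])[:,2];P=q+(P-q)*(d[v,u]/dep)[:,None]
L=R.inv().apply(P-o['tool_pos'])*1000
L=L[(abs(L[:,0])<90)&(abs(L[:,1])<110)&(L[:,2]<190)]
for z in range(60,190,8):
    s=L[(L[:,2]>=z)&(L[:,2]<z+8)]
    if len(s)>3:print(z,len(s),np.percentile(s[:,0],[1,99]).round(),np.percentile(s[:,1],[1,99]).round())
E
```

```text
60 313 [-6. 20.] [-46.  44.]
68 491 [-11.  21.] [-65.  63.]
76 355 [-8. 21.] [-66.  64.]
84 252 [ 1. 19.] [-62.  62.]
92 244 [-11.  19.] [-58.  59.]
100 238 [-14.  19.] [-55.  54.]
108 191 [-13.  17.] [-51.  51.]
116 277 [-10.  15.] [-48.  49.]
124 136 [-9. 15.] [-44.  44.]
132 91 [-11.  14.] [-29.  28.]
140 101 [-11.  14.] [-29.  28.]
148 92 [-6. 13.] [-29.  29.]
156 95 [-8. 13.] [-29.  28.]
164 57 [-9. 13.] [-26.  26.]
172 4 [-5.  9.] [-21.  16.]
```

>>> {"fn": "arm_command", "kwargs": {
  "plan": [
    [[0,0,1.4,0,0,0],[0,0,3,0,0,0],[0,0,4.8,0,0,0],[0,0,6.6,0,0,0],[0,0,8.2,0,0,0],[0,0,9.6,0,0,0],[0,0,10.6,0,0,0],[0,0,11.2,0,0,0],[0,0,11.2,0,0,0],[0,0,11.2,0,0,0]]
  ]
}}

```text
t: 2.95
tool_pos: [0.5379, -0.0392, 0.2191]
tool_rot: [2.436, 1.984, 0.0]
contact_force: [-0.8, -0.2, 0.2]
opening: 0.0304
grip_force: 0.0
```

>>> {"fn": "arm_command", "kwargs": {
  "plan": [
    [[-0.8,0,0,0,0,0],[-1.6,0,0,0,0,0],[-2.4,0,0,0,0,0],[-3.2,0,0,0,0,0],[-4.1,0,0,0,0,0],[-5,0,0,0,0,0],[-6,0,0,0,0,0],[-7,0,0,0,0,0],[-8,0,0,0,0,0],[-9,0,0,0,0,0],[-10,0,0,0,0,0],[-10.8,0,0,0,0,0]]
  ]
}}

```text
t: 3.95
tool_pos: [0.5157, -0.1458, 0.2186]
tool_rot: [-2.436, -1.984, 0.0]
contact_force: [0.4, 0.1, 0.3]
opening: 0.0303
grip_force: 0.0
```

```bash
python3 -c "
from h import *
go(-8.5,51,.33)
im,d=get_image('side');cv2.imwrite('pics/s2.png',im[100:400,150:550])
print(leeks('side',im))
im,d=get_image('top');print(leeks('top',im))"
```

```text
t 3.95 open 0.03032826088243212 F [0.4 0.1 0.3] z 0.2186
board xy mm 2.0 -177.4
shift cm [ 22.83  -1.13 -11.14] turn [-0.     0.    -0.004]
[(297.6, 283.2, 12.7, 435.0), (339.0, 252.3, 11.8, 378.5), (376.0, 196.5, 9.3, 134.5)]
[(308.4, 269.3, 11.2, 349.0), (255.0, 254.0, 11.4, 360.0)]
```

View pics/s2.png

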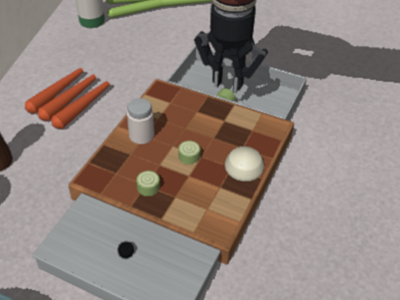

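Leek C has dropped off the edge and lies beside the fingers in the tray, at crop (227,97). The other objects have not moved. Next is B.

>>> {"fn": "arm_command", "kwargs": {
  "plan": [
    [[0,0,-2,0,0,0],[0,0,-5,0,0,0],[0,0,-8,0,0,0],[1.5,-0.1,-10,0,0,0],[4,-0.2,-11,0,0,0],[7,-0.4,-11,0,0,0],[10,-0.5,-11,0,0,0],[13,-0.7,-11,0,0,0],[16,-0.9,-11,0,0,0],[19,-1,-11,0,0,0],[21.5,-1.1,-11,0,0,0],[22.8,-1.1,-11,0,0,0]]
  ]
}}

```text
t: 5.05
tool_pos: [0.5511, 0.0837, 0.3287]
tool_rot: [-2.432, -1.988, -0.001]
contact_force: [-0.1, -0.1, -1.0]
opening: 0.0305
grip_force: 0.0
```

>>> {"fn": "arm_command", "kwargs": {
  "plan": [
    [[0,0,0,0,0,0],[0,0,1.4,0,0,0],[0,0,3,0,0,0],[0,0,4.8,0,0,0],[0,0,6.6,0,0,0],[0,0,8.2,0,0,0],[0,0,9.6,0,0,0],[0,0,10.6,0,0,0],[0,0,11,0,0,0],[0,0,11,0,0,0],[0,0,11,0,0,0]]
  ]
}}

```text
t: 5.97
tool_pos: [0.5514, 0.0804, 0.2188]
tool_rot: [2.436, 1.984, 0.0]
contact_force: [-0.5, -0.1, 0.5]
opening: 0.0307
grip_force: 0.0
```

```bash
python3 -c "
from h import *
go(-12,-60,.218)
im,d=get_image('side');print(leeks('side',im))"
```

```text
t 5.9667 open 0.030735159075013566 F [-0.5 -0.1  0.5] z 0.2188
board xy mm -8.0 51.4
shift cm [-11.14  -0.36   0.09] turn [ 0.     0.    -0.004]
[(297.6, 283.2, 12.7, 435.0), (376.0, 197.0, 9.2, 131.0)]
```

>>> {"fn": "arm_command", "kwargs": {
  "plan": [
    [[-0.8,0,0,0,0,0],[-1.6,0,0,0,0,0],[-2.4,0,0,0,0,0],[-3.2,0,0,0,0,0],[-4.2,0,0,0,0,0],[-5.2,-0.1,0,0,0,0],[-6.2,-0.1,0,0,0,0],[-7.2,-0.2,0,0,0,0],[-8.2,-0.2,0,0,0,0],[-9.2,-0.3,0,0,0,0],[-10.2,-0.4,0,0,0,0],[-11.2,-0.5,0,0,0,0]]
  ]
}}

```text
t: 7.02
tool_pos: [0.5234, -0.0287, 0.2187]
tool_rot: [-2.435, -1.985, 0.0]
contact_force: [1.3, 0.2, 1.2]
opening: 0.0302
grip_force: 0.4
```

>>> {"fn": "arm_command", "kwargs": {
  "plan": [
    [[-0.8,-0.6,0,0,0,0],[-1.6,-1.2,0,0,0,0],[-2.4,-1.8,0,0,0,0],[-3.2,-2.4,0,0,0,0],[-4,-3,0,0,0,0],[-4.8,-3.6,0,0,0,0],[-5.6,-4,0,0,0,0],[-6.6,-4.2,0,0,0,0],[-7.8,-4.2,0,0,0,0],[-9,-4.2,0,0,0,0],[-10.2,-4.2,0,0,0,0],[-11.4,-4.2,0,0,0,0]]
  ]
}}

```text
t: 8.02
tool_pos: [0.4593, -0.132, 0.2188]
tool_rot: [2.435, 1.985, 0.0]
contact_force: [-0.1, -0.6, 0.1]
opening: 0.0302
grip_force: 0.0
```

```bash
python3 -c "
from h import *
go(21,140,.33)
im,d=get_image('side');cv2.imwrite('pics/s3.png',im[100:400,150:550])
print(leeks('side',im))"
```

```text
t 8.0167 open 0.03018221363496478 F [-0.1 -0.6  0.1] z 0.2188
board xy mm -56.0 -175.1
shift cm [ 31.54   7.6  -11.12] turn [ 0.     0.    -0.003]
[(297.6, 283.2, 12.7, 435.0), (404.0, 206.0, 9.5, 122.5), (376.0, 196.5, 9.3, 129.0)]
```

View pics/s3.png

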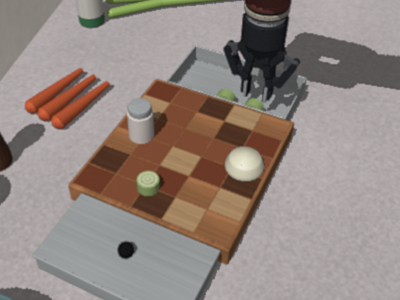

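B is in the tray at crop (255,104), next to C at (227,97). Only A is left on the board, at (148,182).

>>> {"fn": "arm_command", "kwargs": {
  "plan": [
    [[0,0,-2,0,0,0],[0,0,-5,0,0,0],[0,0,-8,0,0,0],[1.5,0.4,-10.5,0,0,0],[4.5,1.1,-11.1,0,0,0],[8,1.9,-11.1,0,0,0],[11.5,2.8,-11.1,0,0,0],[15,3.6,-11.1,0,0,0],[18.5,4.5,-11.1,0,0,0],[22,5.3,-11.1,0,0,0],[25.5,6.1,-11.1,0,0,0],[29,7,-11.1,0,0,0]]
  ]
}}

```text
t: 9.07
tool_pos: [0.5871, 0.1407, 0.3295]
tool_rot: [-2.435, -1.985, 0.0]
contact_force: [0.3, -1.1, 0.6]
opening: 0.0307
grip_force: 0.0
```

>>> {"fn": "arm_command", "kwargs": {
  "plan": [
    [[1.5,0.4,0,0,0,0],[2.5,0.6,0,0,0,0],[2.5,0.6,1.4,0,0,0],[2.5,0.6,3,0,0,0],[2.5,0.6,4.8,0,0,0],[2.5,0.6,6.6,0,0,0],[2.5,0.6,8.2,0,0,0],[2.5,0.6,9.6,0,0,0],[2.5,0.6,10.6,0,0,0],[2.5,0.6,11.1,0,0,0],[2.5,0.6,11.1,0,0,0],[2.5,0.6,11.1,0,0,0]]
  ]
}}

```text
t: 10.07
tool_pos: [0.5977, 0.162, 0.219]
tool_rot: [2.435, 1.984, 0.0]
contact_force: [-0.2, -0.6, 0.3]
opening: 0.0303
grip_force: 0.0
```

```bash
python3 -c "
from h import *
go(-8,60,.218)"
```

```text
t 10.0667 open 0.03032416798787056 F [-0.2 -0.6  0.3] z 0.219
board xy mm 21.3 140.5
shift cm [-8.06 -2.9   0.1 ] turn [ 0.    -0.    -0.003]
```

>>> {"fn": "arm_command", "kwargs": {
  "plan": [
    [[-0.8,0,0,0,0,0],[-1.6,0,0,0,0,0],[-2.4,0,0,0,0,0],[-3.1,-0.3,0,0,0,0],[-3.8,-0.7,0,0,0,0],[-4.5,-1.1,0,0,0,0],[-5.2,-1.5,0,0,0,0],[-5.9,-1.9,0,0,0,0],[-6.6,-2.3,0,0,0,0],[-7.3,-2.7,0,0,0,0],[-8.1,-2.9,0,0,0,0],[-9,-2.9,0,0,0,0]]
  ]
}}

```text
t: 11.07
tool_pos: [0.5503, 0.0795, 0.2186]
tool_rot: [-2.434, -1.985, 0.0]
contact_force: [-0.4, 0.3, -0.1]
opening: 0.0303
grip_force: 0.3
```

```bash
python3 -c "
from h import *
go(-8,-75,.218)
im,d=get_image('side');print(leeks('side',im))
for l in leeks('side',im):
    w=ray('side',[l[:2]],.05)[0,:2]-C;print((w@XB*1000).round(),(w@YB*1000).round())"
```

```text
t 11.0667 open 0.030295224914097817 F [-0.4  0.3 -0.1] z 0.2186
board xy mm -8.8 50.2
shift cm [-12.52   0.11   0.06] turn [-0.    -0.    -0.003]
[(330.5, 261.0, 11.3, 186.5), (404.0, 206.0, 9.5, 130.0), (376.0, 197.0, 9.2, 131.0)]
-5.0 33.0
-64.0 -145.0
-10.0 -145.0
```

The leek is seated between the fingers. I'll continue past the pot, then angle toward +x.

>>> {"fn": "arm_command", "kwargs": {
  "plan": [
    [[-0.8,0,0,0,0,0],[-1.8,0,0,0,0,0],[-2.8,0,0,0,0,0],[-3.8,0,0,0,0,0],[-4.8,0,0,0,0,0],[-5.8,0,0,0,0,0],[-6.8,0,0,0,0,0],[-7.8,0,0,0,0,0],[-8.8,0,0,0,0,0],[-9.8,0,0,0,0,0],[-10.8,0,0,0,0,0],[-11.6,0.2,0,0,0,0]]
  ]
}}

```text
t: 12.12
tool_pos: [0.5292, -0.0351, 0.2186]
tool_rot: [-2.435, -1.984, 0.0]
contact_force: [0.8, 0.4, -0.1]
opening: 0.0305
grip_force: 0.1
```

>>> {"fn": "arm_command", "kwargs": {
  "plan": [
    [[-0.6,0.6,0,0,0,0],[-1.2,1.2,0,0,0,0],[-1.8,1.8,0,0,0,0],[-2.4,2.4,0,0,0,0],[-3,3,0,0,0,0],[-3.6,3.6,0,0,0,0],[-4.2,4.2,0,0,0,0],[-5,4.8,0,0,0,0],[-6,5,0,0,0,0],[-7.2,5,0,0,0,0],[-8.4,5,0,0,0,0],[-9.8,5,0,0,0,0]]
  ]
}}

```text
t: 13.12
tool_pos: [0.5583, -0.1412, 0.2186]
tool_rot: [-2.435, -1.985, 0.0]
contact_force: [0.5, 0.4, 0.1]
opening: 0.0304
grip_force: 0.0
```

>>> {"fn": "arm_command", "kwargs": {
  "plan": [
    [[-1,0,0,0,0,0],[-1.6,0,0,0,0,0],[-1.6,0,0,0,0,0],[-1.6,0,-2,0,0,0],[-1.6,0,-5,0,0,0],[-1.6,0,-8,0,0,0],[-1.6,0,-11,0,0,0],[-4,0,-14,0,0,0],[-7,0,-16,0,0,0],[-10,0,-17,0,0,0],[-13,0,-17,0,0,0],[-16,0,-17,0,0,0]]
  ]
}}

```text
t: 14.12
tool_pos: [0.5264, -0.2977, 0.3905]
tool_rot: [2.432, 1.984, 0.002]
contact_force: [-0.4, -1.3, 0.3]
opening: 0.0305
grip_force: 0.0
```

```bash
python3 -c "
from h import *
go(0,0,.3)
im,d=get_image('side');print(leeks('side',im))
im,d=get_image('top');cv2.imwrite('pics/t4.png',im);print(leeks('top',im))
for l in leeks('top',im):
    w=ray('top',[l[:2]],.015)[0,:2]-C;print((w@XB*1000).round(),(w@YB*1000).round()+217,d[int(l[1]),int(l[0])])
print(ray('top',[(323,325),(312,210)],.05))"
```

```text
t 14.1167 open 0.030464198476819197 F [-0.4 -1.3  0.3] z 0.3905
board xy mm 42.6 -324.2
shift cm [32.42 -4.36  9.01] turn [ 0.003  0.001 -0.002]
[(404.0, 206.0, 9.5, 119.5), (376.0, 196.0, 9.5, 130.0), (356.5, 190.5, 8.9, 120.5)]
[(415.5, 296.5, 11.9, 231.0), (413.5, 263.0, 11.4, 236.0), (411.5, 240.0, 11.4, 230.5)]
-55.0 45.0 0.7481095
4.0 44.0 0.7605855
45.0 44.0 0.7697141
[[0.44953943 0.03592798 0.05      ]
 [0.64211347 0.01019205 0.05      ]]
```

View pics/t4.png

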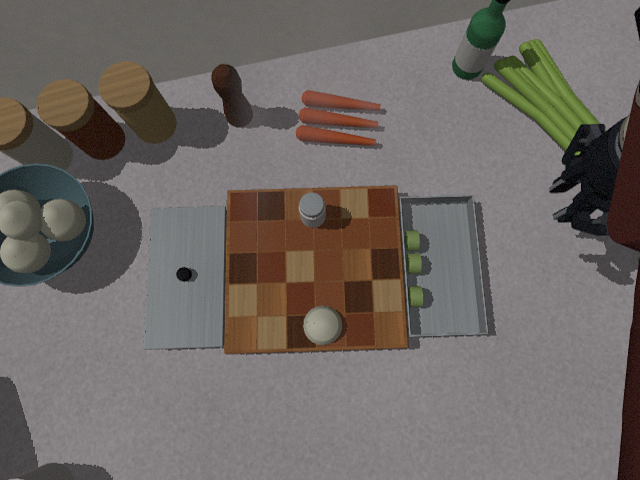

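All three leeks are in the tray by its board-side wall, at about (412,240), (414,263) and (416,297), apparently standing on edge. The onion and pot look unmoved. I'll check the leeks' heights and whether they are still.

```bash
python3 - <<'E'
from h import *
for k in range(2):
  for n in('top','side'):
    im,d=get_image(n);c=calibration(n);q=c['pose'][:3,3]
    m=cv2.inRange(cv2.cvtColor(im,cv2.COLOR_BGR2HSV),(30,40,40),(50,255,255))
    for b in blobs(m,60):
        if cv2.minEnclosingCircle(b)[1]>20: continue
        g=np.zeros(m.shape,np.uint8);cv2.drawContours(g,[b],-1,1,-1)
        v,u=np.nonzero((g>0)&(d>0));P=ray(n,np.c_[u,v],0.)
        dep=-((P-q)@c['pose'][:3,:3])[:,2];P=q+(P-q)*(d[v,u]/dep)[:,None]
        w=P[:,:2]-C
        for nm,s in(('x',w@XB*1000+0),('y',w@YB*1000+217),('z',P[:,2]*1000)): print(n,nm,np.percentile(s,[2,50,98]).round(1),end=' ')
        print()
for nm in('onion','pot'):pass
im,_=get_image('top');i0=np.load('top0.npz')['im']
for (u,v) in((323,325),(312,210)): 
    s=np.s_[v-25:v+25,u-25:u+25];print('shift px',cv2.phaseCorrelate(np.float32(cv2.cvtColor(i0[s],6)),np.float32(cv2.cvtColor(im[s],6))))
E
```

```text
top x [-71.7 -55.8 -35.1] top y [38.  49.2 57.5] top z [ 3.1 34.8 39.5] 
top x [-15.2   0.8  23.1] top y [35.6 47.5 55.5] top z [ 2.8 34.1 39.9] 
top x [25.4 40.7 66.2] top y [36.  47.8 56. ] top z [ 1.7 34.2 40.1] 
side x [-72.5 -57.8 -41.7] side y [ 2.2 48.1 59.1] side z [ 2.1 35.2 39.5] 
side x [-14.9  -1.1  17. ] side y [17.2 46.5 57.2] side z [ 4.9 35.1 39.3] 
side x [25.8 38.9 57.5] side y [ 2.5 46.9 57.4] side z [ 2.9 35.3 39.6] 
top x [-71.7 -55.9 -34.9] top y [37.9 49.2 57.5] top z [ 1.7 34.7 39.6] 
top x [-15.2   0.9  23.2] top y [35.7 47.7 55.7] top z [ 2.1 34.2 39.8] 
top x [25.5 40.1 65.9] top y [35.9 47.8 56. ] top z [ 2.3 34.1 39.7] 
side x [-72.4 -57.9 -40.9] side y [ 0.3 48.7 59.4] side z [ 0.9 35.5 39.7] 
side x [-15.2  -1.   16.9] side y [18.  47.5 57.8] side z [ 5.7 35.2 39.4] 
side x [25.7 38.8 57.2] side y [ 0.4 46.8 58.1] side z [ 2.7 35.5 39.2] 
shift px ((0.06202289075607581, 0.008969328739283355), 0.9573813632965088)
shift px ((-0.08580931674011438, -0.005308225097088837), 0.8984520345687866)
```

The leeks are at rest on edge. Their centres are about 21 mm high, at y ≈ 48 mm and |x| < 60 mm in the tray frame, all within limits. The onion and pot shifted by less than 0.1 px.

```bash
python3 -c "
from station import *
print(finish_job())"
```

```text
the job is handed in; nothing more can be done
None
```

All three leek rounds were swept off the board and are at rest inside the scrap tray, standing on edge by its wall, with the onion half and salt pot unmoved; the job is handed in at about 14 s, and no verdict was returned.

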